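Lock the churro filler's valve and uncouple its pump lever

TASK

Make the churro filler ready for its plunger to be drawn: take the lock pin out of the nozzle rack, push it fully home through the hole in the closed shut-off valve's handle and the lock plate beneath, and let go of it. Then pull the pump lever's spring latch sideways by its upright finger plate, lift the lever off the plunger's ball until its coupler is about 80 mm above the ball, and finish while still holding it up there; leave the valve shut and everything else where it stands.

Things in the scene. Friction and masses are not known exactly. Their poses are not given: they have to be found in the camera images.
- filler: the churro filler, fixed to the counter. Origin: on the counter under the axis of its upright cylinder (66 mm wide, 96 mm high). In its frame z is up, the pump lever runs along +y over the cylinder to the end of its black hand grip at y = +165 mm, and the latch is pulled towards -x. Base plate 30 mm high, x -50 to 200, y -360 to 90 mm; a thin nozzle 62 mm up reaches to x = -115 mm
- ball (a point): centre of the steel ball (22 mm) on top of the plunger, fixed on the machine 165 mm above the counter; axes as filler. In these axes the filler's lidded hopper, an obstacle 178 mm wide and up to 332 mm above the counter, stands 150 mm to +x and 300 mm to -y of the ball
- lever_pivot (a point): middle of the lever's pivot axis, 172 mm above the counter, 160 mm from the ball; axes as filler; the lever turns about its x axis. The two cheeks beside it are 186 mm high and reach, with the pivot bolt, 31 mm to either side in x
- lever: the pump lever with coupler and latch, 0.5 kg, origin on the pivot, +y along the lever to the hand grip; level at the start, on the ball. It swings up freely about +x (stop at 1.0 rad) and falls back when let go. The coupler housing is 46 mm wide (x -23 to +23 mm), 56 mm long, its roof 19 mm above the pivot. A fork of the latch under the ball locks it down until the latch is drawn
- socket (a point): centre of the coupler's socket on the lever; coincides with ball while coupled, 80 mm of separation is wanted in the end; axes as lever
- latch (a joint): how far the spring latch is drawn, m: 0 home (locked), free of the ball from 0.012 on, stop at 0.018; it slides along the lever's -x. The spring pulls it home with 5 N at 0, 10 N at 0.012, 13 N at 0.018. It may slip home again once the lever is off the ball. Its guide box on the coupler, at rod height, reaches 41 mm from the lever's centre line.
- latch_grip (a point): where to pinch the latch's finger plate, an upright aluminium plate 12 mm thick (x), 26 wide (y), 62 high, 62 mm to the -x side of the lever's centre line, 33 mm clear of the coupler. The point is on its centre plane, 19 mm below its top, 33 mm above the 10 mm rod that joins it to the coupler; moves with latch and lever; axes as lever. The lever can be lifted by this plate (about 6 N)
- pin: the lock pin, steel, 90 g: a plain round grip 18 mm thick, 40 mm high, on a collar 24 mm wide, 4 mm thick; below it a shank 9 mm thick, 44 mm long, with a tapered end. Origin: centre of the collar's underside; z up along the grip. It stands upright in one of the rack's three holes (which one varies), collar on the rack; the other two hold spare nozzles with thin tubes
- pin_tip (a point): lower end of the pin's shank, 44 mm below its origin
- rack: white plastic nozzle rack fixed on the counter, 60 mm (x) by 160 mm (y) and 50 mm high, three holes of 13 mm in a row along its y at -50, 0 and +50 mm; origin: centre of its underside
- lock_hole (a point): centre of the mouth of the 12 mm hole in the valve handle, on the handle's top face, 122 mm above the counter. The handle is a flat steel bar 32 mm wide, 6 mm thick; the lock plate, with a like hole, is 4 mm under it and 8 mm thick, open below. Pin clearance is 1.5 mm all round; home: the pin's collar rests on the handle. Axes as filler while shut
- valve (a joint): angle of the valve handle about the vertical, rad: 0 shut (at the start), 1.57 open; stiff
- nozzle_a: spare nozzle in the rack, 24 mm hub, 58 mm above the rack; origin at the hub's underside; leave it
- nozzle_b: spare nozzle, as the other; leave it
- brush: white cleaning brush, 190 mm, lying on the counter in front of the filler, origin under its middle; leave it
- bowl: steel bowl, 130 mm wide, 50 mm high, on the left; leave it
- dredger: sugar dredger, 66 mm wide, 111 mm high, on the left; leave it
- scraper: dough scraper lying on the left, 110 by 150 mm; leave it
- collar: loose steel collar nut, 60 mm wide, 16 mm high, on the left; leave it
- jar: glass jar, 72 mm wide, 100 mm high, on the left at the back; leave it
There are look-alikes about, which are no part of the job. Leave any green or red look-alike of the pin alone.

How it is judged:
On the way, in this order (a step that is already met when the one before it is completed fails the run):
1. the lock pin is home in the valve handle's hole, collar on the handle, and let go (distance between pin and lock_hole below 0.006 m and angle between pin's own z axis and vertical below 0.2 rad and contact force between the fingers and pin below 0.1 N and value of joint valve below 0.15 rad), for 0.2 s.
2. the latch is drawn free of the ball (value of joint latch above 0.01 m), for 0.05 s.
At the end, for the whole second after the job is handed in: The pin is home (its collar within 6 mm of the handle's hole, upright within 0.2 rad, not touched by the fingers), the valve is shut (within 0.15 rad), and the fingers hold the lever (over 1 N) still (under 0.2 rad/s) with the socket more than 60 mm from the ball (all of step 1 and distance between socket and ball above 0.06 m and contact force between the fingers and lever above 1 N and angular speed of lever below 0.2 rad/s); the arm keeps its last pose, push and grip.
It fails at once if a bystander is moved by more than 40 mm (distance of any of nozzle_a, nozzle_b, brush, bowl, dredger, scraper, collar, jar from where it was at the start of the episode above 0.04 m).
It fails at once if the shut-off valve is opened (value of joint valve above 0.3 rad).
It also fails if it takes over 48 s, if anything falls off the work surface, if the arm or the gripper's body presses on something with over 40 N, if the wrist force passes 120 N, or if a joint passes its speed limit or range.

ROBOT

A 7-joint arm with a two-finger parallel gripper is mounted at the origin on the work surface. World frame = base frame: x ahead of the robot, y to its left, z up, the work surface at z = 0. Lengths are in m, angles in rad, forces in N, time in s.
With the tool pointing down it reaches from about 0.425 to 0.95 m from the base axis. Payload 4.7 kg.
Tool frame: the origin (TCP) lies on the centre line of the jaws, within the pads' length; the fingertips stand robot.nose_length ahead of it and the grasp point (between the pads) lies 8 mm behind it (robot.nose_length is the distance from the TCP to the fingertips, in m); z points along the fingers, x is the direction in which the jaws open and shut, and the axes are right-handed (so a half turn about z gives the same grasp; the last joint's range is limited). The gripper opens to 85 mm and grips with 20 to 120 N. Pads are 22 mm wide; open, the fingers measure 114 mm over their backs; the gripper's body (76 mm by 85 mm) begins 54 mm behind the grasp point. The pads swing forward as they close: fully open they stand 13 mm farther back than shut.
Start: joints at [-1.274, 0.469, -0.049, 1.532, 0.024, 1.141, -0.082], TCP at [0.216, 0.64, 0.21] pointing down, gripper open.
Joint ranges: [-2.59, 2.59], [-0.33, 1.99], [-1.39, 1.29], [0.1, 2.45], [-1.04, 4.18], [0.21, 1.99], [-2.66, 2.66]. Speed limits (rad/s): [2.57, 2.57, 3.14, 3.14, 3.14, 3.14, 3.14].

INTERFACE

Orientations are given as [roll, pitch, yaw] about the fixed x, y, z axes, in that order (R = Rz(yaw) Ry(pitch) Rx(roll)).
In Python, from plant import robot gives the robot as it stands. Calls block until the motion is done:
- robot.goto(position, orientation): joint-space move of the TCP to a pose.
- robot.move_straight(position, vel=0.15, attitude=None, contact_N=None): straight line of the TCP; attitude=None keeps the orientation; vel is the mean speed in m/s. With contact_N (N) it stops when the force on the tool has changed by that much, and returns True; else False.
- robot.move_joints(angles): joint-space move.
- robot.grip(opening, strength=None): opening from 0.0 (shut) to 1.0 (fully open); strength is the grip in N (None keeps the last); returns when the fingers have stopped.
- robot.sleep(seconds).
- robot.inverse_kinematics(position, orientation): joint angles nearest the present ones, or None.
- robot.sense(): the state.
- robot.grab_frame(name): name is "side" or "top" or "wrist"; returns a dict with "image" (480x640x3 uint8, red, green, blue), "range_z" (480x640 float32, m along the optical axis (not along the pixel's ray), 0 where there is no reading), "fx", "fy", "cx", "cy" (pixels), "R" (3x3) and "t" (3): a world point X has camera coordinates R X + t. Camera axes: x right, y down, z forward; pixel columns grow to the right and rows downward; lengths in m; the calibration is good to about 2 mm. A picture is of the moment at which its call begins.
A pose or a line that the arm cannot do raises robot.IKError and nothing moves.
- robot.close_job(): hands the job in, once; it reports no verdict.
The state is a dict: "t": time; "joint_pos": joint angles; "joint_velocities": joint speeds; "effort": joint torques, N m; "tcp_pos": TCP position; "tcp_rot": TCP orientation; "wrist_force": force on the tool from outside, world axes, zero at the start; "torque": the same for the moment, N m; "opening": opening from 0.0 (shut) to 1.0 (fully open).
Only numpy, scipy, OpenCV 4.12 (cv2) and the standard library are available. Lean on these libraries where they do the work, as an engineer would, in place of code of your own. Each camera call takes 0.05 s, during which the arm holds its last target. There are 200 camera calls.

## Working session

There is one attempt and no reset: what is moved stays moved. The work goes in short steps, each a Python script; the robot and the scene stay as the last script left them, time stands still between calls to the robot, and variables do not carry over. Pictures are saved under pics/ and viewed, about 8 in all and at most 12, crops included, and the job is handed in when it is done.

```bash
ls; mkdir -p pics; cat > h.py <<'E'
import numpy as np, cv2
from plant import robot
def snap(cam,name):
    f=robot.grab_frame(cam); cv2.imwrite(f'pics/{name}.png',f['image'][:,:,::-1])
    np.savez(f'pics/{name}.npz',**f); return f
def load(name): return dict(np.load(f'pics/{name}.npz'))
def pix(f,u,v,z=None,plane=None):
    """world point of pixel; plane = known world height, else depth"""
    d=np.array([(u-f['cx'])/f['fx'],(v-f['cy'])/f['fy'],1.])
    R,t=f['R'],f['t']; c=-R.T@t; r=R.T@d
    if plane is not None: return c+r*(plane-c[2])/r[2]
    zz=f['range_z'][int(v),int(u)] if z is None else z
    return c+r*zz
def cloud(f):
    v,u=np.mgrid[:480,:640]; Z=f['range_z']
    P=np.stack([(u-f['cx'])/f['fx']*Z,(v-f['cy'])/f['fy']*Z,Z],-1)
    return (P-f['t'])@f['R']
E
python3 - <<'E'
from h import *
for c in('top','side'):
    f=snap(c,c+'0'); print(c,f['fx'],-f['R'].T@f['t'])
s=robot.sense(); print(s['t'],s['tcp_pos'],s['tcp_rot'],robot.nose_length)
E
```

```text
pics
top 433.6446701346324 [0.40629049 0.10348307 1.15337239]
side 501.43136412141524 [ 0.42839929 -0.94755884  0.74549127]
0.1 [0.21584507 0.63897708 0.20887665] [3.14151009e+00 1.74216390e-03 1.24503820e+00] 0.011
```

View pics/top0.png

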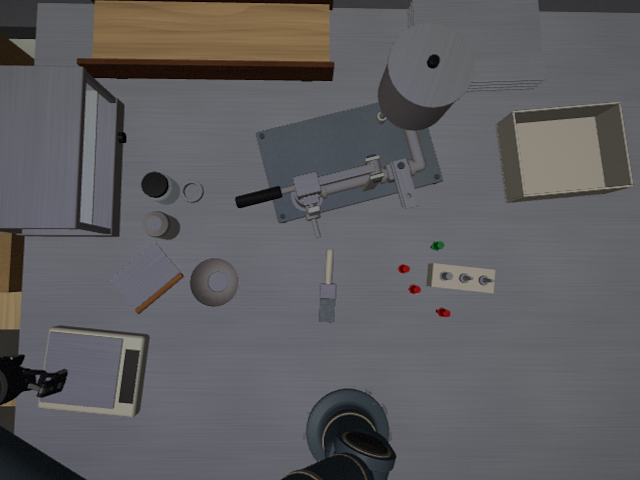

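View pics/side0.png

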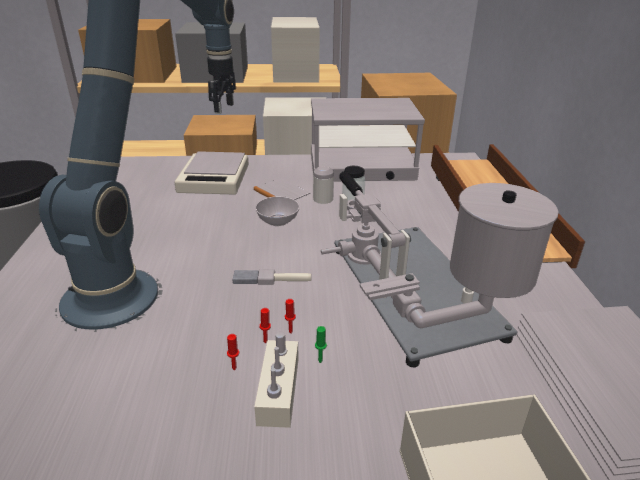

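Top: rack at (461,278), with the plain grip of the pin apparently at its left hole (446,276). The lever runs from (375,170) to (238,200), the finger plate is near (315,222), and the valve handle is a bar from (397,162) to (408,205). I'll enlarge this area.

```bash
python3 - <<'E'
from h import *
f=load('top0'); im=f['image'][130:300,280:500,::-1]
g=cv2.resize(im,None,fx=3.6,fy=3.5,interpolation=cv2.INTER_CUBIC)
g=cv2.convertScaleAbs(g,alpha=1.6)
cv2.imwrite('pics/crop1.png',g)
P=cloud(f)
# rack top points
m=(abs(P[...,2]-.05)<.006); m[:255]=0;m[300:]=0;m[:,:420]=0;m[:,505:]=0
print(m.sum()); r=cv2.minAreaRect(P[m][:,:2].astype(np.float32)*1000);print('rack',r)
# lever grip/base plate
m=(abs(P[...,2]-.03)<.006); m[:80]=0;m[240:]=0;m[:,:245]=0;m[:,455:]=0
print('base',m.sum(),cv2.minAreaRect(P[m][:,:2].astype(np.float32)*1000))
E
```

```text
1202
rack ((392.268798828125, -292.09210205078125), (162.19515991210938, 59.77486038208008), 84.0212173461914)
base 10258 ((761.7423706054688, 9.654541015625), (355.1348571777344, 450.13922119140625), 14.842000007629395)
```

View pics/crop1.png

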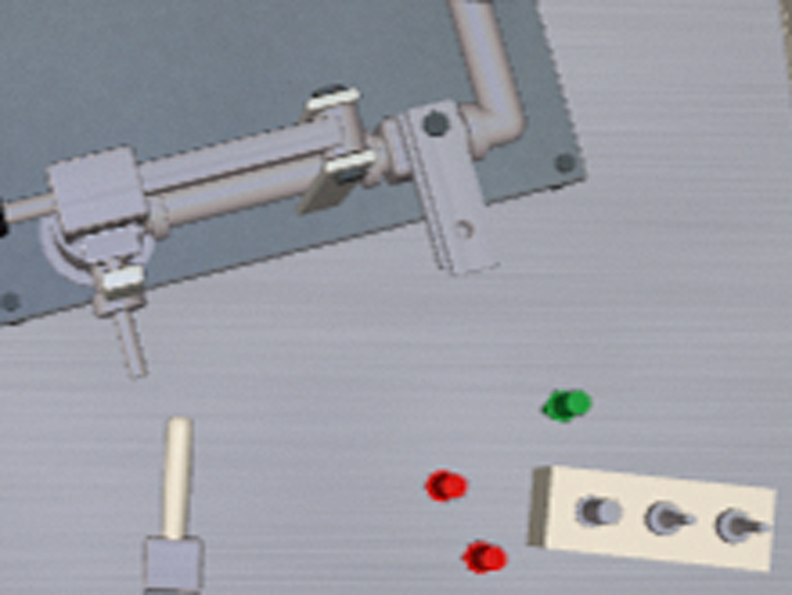

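The crop shows: pin grip top at crop (603,511), lock hole (464,230), coupler roof (97,188), finger plate top (123,275). The two right-hand hubs have thin tubes (nozzles).

```bash
python3 - <<'E'
from h import *
f=load('top0'); c=lambda u,v:(280+u/3.6,130+v/3.5)
P=cloud(f)
for n,(u,v),z in[('pin',(603,511),.094),('hole',(464,230),.122),('bolt',(436,124),.128),('roof',(93,190),.191),('platetop',(123,275),None),('nozzletip',(137,375),.062),('cheek+x',(333,97),.186),('cheek-x',(350,162),.186)]:
    a,b=c(u,v); print(n,np.round(pix(f,a,b,plane=z),4) if z else '',np.round(pix(f,a,b),4))
# base lower edge line via mask
a=[c(20,319),c(575,180)]; p=[pix(f,*q,plane=.03) for q in a]; d=p[0]-p[1]; print('base edge',p,'yaw',np.arctan2(-d[0],d[1]))
m=(abs(P[...,2]-.191)<.005); m[:150]=0;m[215:]=0;m[:,:290]=0;m[:,325:]=0
print(m.sum(),cv2.minAreaRect(P[m][:,:2].astype(np.float32)*1000),np.median(P[m],0))
p=P[195:222,300:330].reshape(-1,3);p=p[p[:,2]>.13];print(np.round(p[p[:,2].argsort()][-60::3],3))
g=load('side0');Q=cloud(g);q=Q[190:225,335:352].reshape(-1,3);q=q[(q[:,2]>.08)&(q[:,0]<.72)]; print(len(q),q.min(0),q.max(0),np.median(q,0))
E
```

```text
pin [ 0.3966 -0.2376  0.094 ] [ 0.3966 -0.238   0.0929]
hole [ 0.5898 -0.1385  0.122 ] [ 0.6119 -0.1676 -0.0019]
bolt [ 0.6625 -0.1192  0.128 ] [ 0.6622 -0.1189  0.1291]
roof [0.6019 0.11   0.191 ] [0.6018 0.11   0.1914]
platetop  [0.5441 0.0914 0.2111]
nozzletip [0.4932 0.0793 0.062 ] [0.4927 0.0795 0.0676]
cheek+x [ 0.6653 -0.0413  0.186 ] [ 0.6655 -0.0414  0.1853]
cheek-x [ 0.6225 -0.0518  0.186 ] [ 0.6226 -0.0519  0.1856]
base edge [array([0.53707575, 0.16335516, 0.03      ]), array([ 0.64491624, -0.24241728,  0.03      ])] yaw 0.25976127532422216
568 ((586.3955078125, 109.63426208496094), (73.25321960449219, 93.99095153808594), 80.12061309814453) [0.60453636 0.10520561 0.19066286]
[[0.539 0.092 0.206]
 [0.539 0.098 0.207]
 [0.55  0.081 0.208]
 [0.539 0.089 0.208]
 [0.541 0.103 0.208]
 [0.548 0.081 0.208]
 [0.543 0.1   0.209]
 [0.543 0.089 0.209]
 [0.543 0.081 0.209]
 [0.546 0.083 0.209]
 [0.548 0.092 0.21 ]
 [0.539 0.103 0.21 ]
 [0.541 0.085 0.21 ]
 [0.548 0.085 0.21 ]
 [0.546 0.081 0.21 ]
 [0.55  0.085 0.211]
 [0.545 0.096 0.211]
 [0.545 0.085 0.211]
 [0.543 0.087 0.213]
 [0.406 0.103 1.153]]
237 [ 0.42839929 -0.94755884  0.14554476] [0.57433286 0.18908457 0.74549127] [0.54626179 0.08092571 0.17527854]
```

```bash
cat >> h.py <<'E'
from scipy.spatial.transform import Rotation as Rn
PSI=0.26
PIN=np.array([.397,-.2395]); HOLE=np.array([.5898,-.1385])
def down(yaw): return [np.pi,0,yaw]
def tilt(yaw,a,psi=PSI):
    ax=np.array([np.cos(psi),np.sin(psi),0])
    return (Rn.from_rotvec(a*ax)*Rn.from_euler('xyz',down(yaw))).as_euler('xyz')
def st():
    s=robot.sense(); print('t',round(s['t'],2),'tcp',np.round(s['tcp_pos'],4),'rot',np.round(s['tcp_rot'],3),'F',np.round(s['wrist_force'],1),'op',round(s['opening'],3)); return s
E
python3 - <<'E'
from h import *
for y in(-.104,np.pi-.104,-.104-np.pi): 
    for p in(PIN,HOLE): print(y,p,robot.inverse_kinematics([*p,.2],down(y)), robot.inverse_kinematics([*p,.07],down(y)))
piv=np.array([.645,-.047,.172]);ax=np.array([np.cos(PSI),np.sin(PSI),0]);pl=np.array([.545,.092,.1875])-piv-.015*ax
for y in (PSI,PSI+np.pi,PSI-np.pi):
    for a in(0,.25,.51):
        print(y,a,robot.inverse_kinematics(piv+Rn.from_rotvec(a*ax).apply(pl),tilt(y,a)))
robot.grip(.65)
robot.goto([*PIN,.2],down(-.104)); st()
snap('wrist','w1')
E
```

```text
-0.104 [ 0.397  -0.2395] [-0.5539432   0.23405197  1.18764984  2.06916163 -0.25866293  0.99903594
  0.66223298] [-0.27330061  0.44892253  0.92116854  2.19343838 -0.53831086  0.73972507
  0.90839366]
-0.104 [ 0.5898 -0.1385] [-0.42911207  0.45324678  0.81502333  1.7515204  -0.36641936  1.09614595
  0.40233631] [-0.3599782   0.60934306  0.73411917  1.86413356 -0.52488772  0.87125407
  0.52994555]
3.037592653589793 [ 0.397  -0.2395] [-0.51629901  0.21384317  1.13111529  2.06822247 -0.23121216  0.99359578
 -2.51195046] [-0.39199487  0.54972287  1.11768283  2.19777154 -0.70121285  0.81554527
 -2.06096188]
3.037592653589793 [ 0.5898 -0.1385] [-0.59458087  0.57461856  1.11557986  1.75904925 -0.55929981  1.16818103
 -2.55679816] [-0.5628802   0.79128179  1.10760413  1.87403857 -0.83513707  1.03188641
 -2.33963124]
-3.245592653589793 [ 0.397  -0.2395] [-0.51629901  0.21384317  1.13111529  2.06822247 -0.23121216  0.99359578
 -2.51195046] [-0.39199487  0.54972287  1.11768283  2.19777154 -0.70121285  0.81554527
 -2.06096188]
-3.245592653589793 [ 0.5898 -0.1385] [-0.59458087  0.57461856  1.115579
[... 477 characters left out ...]
2226725  1.92789836 -0.46115437  1.05826461
 -2.64436903]
3.401592653589793 0.25 [-0.90864912  0.43326291  1.11887307  1.85907594 -0.64313395  1.2773725
 -2.43606661]
3.401592653589793 0.51 [-0.69767467  0.50048546  1.11513287  1.77866146 -0.82369806  1.56327941
 -2.24578292]
-2.8815926535897933 0 [-1.08277177  0.4449078   1.12226725  1.92789836 -0.46115437  1.05826461
 -2.64436903]
-2.8815926535897933 0.25 [-0.90864912  0.43326291  1.11887307  1.85907594 -0.64313395  1.2773725
 -2.43606661]
-2.8815926535897933 0.51 [-0.69767467  0.50048546  1.11513287  1.77866146 -0.82369806  1.56327941
 -2.24578292]
t 3.65 tcp [ 0.3976 -0.2389  0.2   ] rot [ 3.142  0.    -0.102] F [-0.3  0.3 -0.3] op 0.654
```

View pics/w1.png

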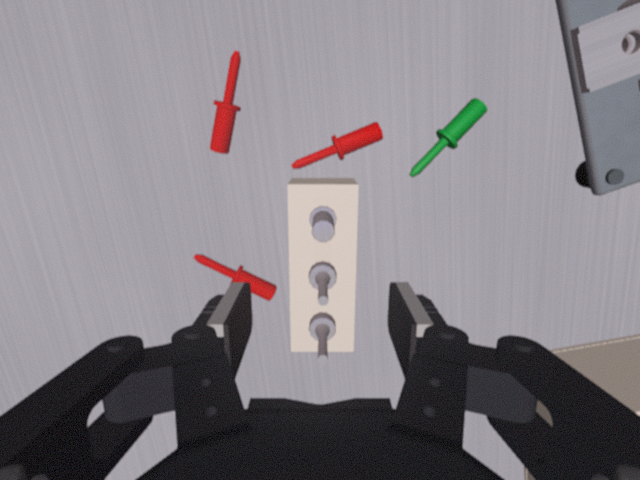

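Wrist view: pin grip top at (323,231), nozzles below it at (322,275) and (322,325), look-alikes lying flat, and the lock hole at the right edge, about (631,42).

```bash
python3 - <<'E'
from h import *
f=load('w1')
print(pix(f,323,231,plane=.094),pix(f,323,217,plane=.052),pix(f,631,42,plane=.122))
m=robot.sense()['tcp_pos']
p=pix(f,323,231,plane=.094)
c=(p[:2]+np.array([.397,-.2395]))/2; print(c)
robot.move_straight([*c,.115],vel=.25); print(robot.move_straight([*c,.070],vel=.1,contact_N=8))
st(); robot.grip(0,30); st()
robot.move_straight([*c,.19],vel=.25); st(); snap('side','s2'); 
# over the hole, high
robot.goto([HOLE[0],HOLE[1],.205],down(-.104)); st()
snap('wrist','w2');snap('side','s3'); g=cv2.imread('pics/s3.png')[150:350,290:530];w=cv2.imread('pics/w2.png')
cv2.imwrite('pics/c3.png',np.hstack([cv2.resize(w,(400,300)),cv2.resize(g,(360,300),interpolation=cv2.INTER_CUBIC)]))
E
```

```text
[ 0.40102643 -0.24334953  0.094     ] [ 0.40155043 -0.2418757   0.052     ] [ 0.59410116 -0.1399598   0.122     ]
[ 0.39901322 -0.24142477]
False
t 4.79 tcp [ 0.3996 -0.2418  0.0707] rot [ 3.141e+00 -1.000e-03 -1.040e-01] F [-0.2 -0.3 -0. ] op 0.65
t 5.26 tcp [ 0.3996 -0.2417  0.0705] rot [ 3.141e+00 -1.000e-03 -1.040e-01] F [ 1.  -0.1  5.4] op 0.17
t 5.89 tcp [ 0.3984 -0.2403  0.1889] rot [-3.14e+00  1.00e-03 -1.03e-01] F [-0.2 -0.1 -1. ] op 0.171
t 6.82 tcp [ 0.5878 -0.1405  0.2044] rot [ 3.14e+00  2.00e-03 -1.07e-01] F [-0.2  0.5 -2. ] op 0.168
```

View pics/c3.png

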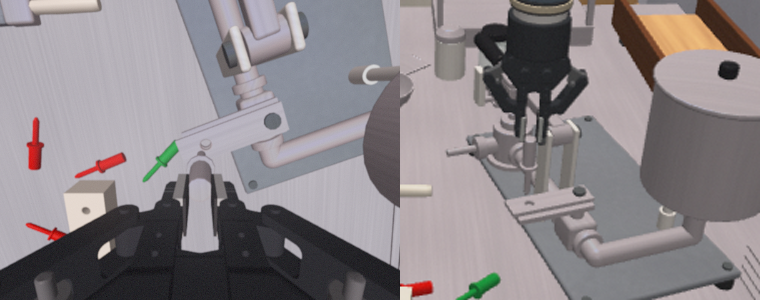

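Pin is in the jaws, upright. I'll look once from 30 mm beside the hole, with the tip just above handle height, so tip and hole show together.

```bash
python3 - <<'E'
from h import *
robot.move_straight([HOLE[0]+.002,HOLE[1]-.03,.196],vel=.15);robot.sleep(.3); st()
w=snap('wrist','w4');s=snap('side','s4')
a=w['image'][170:320,220:420,::-1];b=s['image'][250:330,340:447,::-1]
cv2.imwrite('pics/c4.png',np.hstack([cv2.resize(a,(440,330),interpolation=cv2.INTER_CUBIC),cv2.resize(b,(360,330),interpolation=cv2.INTER_CUBIC)]))
E
```

```text
t 7.58 tcp [ 0.592  -0.1676  0.1961] rot [-3.141 -0.    -0.103] F [-0.6  0.1 -1. ] op 0.171
```

View pics/c4.png

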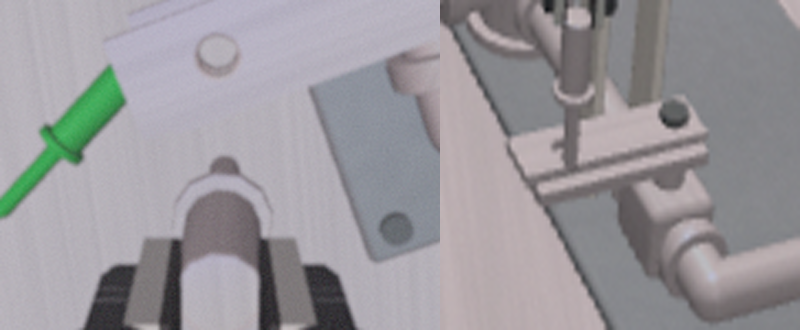

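Crop: hole mouth centre (217,55) → wrist px (318.6,195); pin collar centred at crop x≈223.5 with its front rim at y≈175; tip front at (224,157).

```bash
python3 - <<'E'
from h import *
f=load('w4'); R,t=f['R'],f['t']
def proj(X): c=R@X+t; return np.array([f['cx']+f['fx']*c[0]/c[2],f['cy']+f['fy']*c[1]/c[2]])
cr=lambda p:((p-[220,170])*2.2).round(1)
tcp=np.array([.592,-.1676,.1961]); 
ring=lambda c,r:np.array([cr(proj(c+[r*np.cos(a),r*np.sin(a),0])) for a in np.linspace(0,6.283,40)])
for n,dz,r in(('collar under',-.0205,.012),('collar top',-.0165,.012),('grip top',.0235,.009),('shank.030',-.0505,.0045),('tip',-.0645,.003)):
    q=ring(tcp+[0,0,dz],r); print(n,'x',q[:,0].min(),q[:,0].max(),'y',q[:,1].min(),q[:,1].max())
print('hole',pix(f,220+217/2.2,170+55/2.2,plane=.122),'cam',-R.T@t)
g=load('s4');
print('side hole', )
R,t,f=g['R'],g['t'],g
c2=lambda p:((p-[340,250])*[360/107,330/80]).round(1)
for n,X in(('tip',tcp+[0,0,-.0645]),('collar',tcp+[0,0,-.0205]),('hole',np.array([.5898,-.1385,.122])),('bolt',np.array([.6625,-.1192,.128]))): print(n,c2(proj(X)))
E
```

```text
collar under x 163.2 263.5 y 159.3 254.2
collar top x 162.0 264.4 y 164.2 260.8
grip top x 163.7 259.9 y 242.0 330.5
shank.030 x 197.7 230.5 y 154.9 186.2
tip x 204.1 224.7 y 146.6 166.4
hole [ 0.59566101 -0.13963275  0.122     ] cam [ 0.60007133 -0.10232789  0.35977851]
side hole
tip [126.8 161.2]
collar [132.1  86.8]
hole [114.8 140.3]
bolt [227.6 103.4]
```

Relative to the pin as seen in the same image, the hole needs the TCP at about (0.5928, -0.137); the side view agrees within ~1.5 mm. I'll lower with contact detection and do a small spiral search if it lands on the rim.

```bash
python3 - <<'E'
from h import *
c=np.array([.5928,-.1370])
robot.move_straight([*c,.196],vel=.1); robot.sleep(.15)
offs=[(0,0)]+[(r*np.cos(a),r*np.sin(a)) for r,n in((.0013,6),(.0025,9)) for a in np.arange(n)*2*np.pi/n]
for o in offs:
    p=c+o
    robot.move_straight([*p,.1895],vel=.1)
    hit=robot.move_straight([*p,.165],vel=.06,contact_N=5)
    z=robot.sense()['tcp_pos'][2]; print(np.round(o,4),hit,round(z,4))
    if z<.178: break
    if robot.sense()['t']>22: break
st(); snap('wrist','w5');snap('side','s5')
E
```

```text
[0 0] False 0.1647
t 9.1 tcp [ 0.5927 -0.137   0.1647] rot [ 3.141e+00  1.000e-03 -1.040e-01] F [-0.1  0.2 -2.1] op 0.166
```

Went straight in; tip already past the lock plate. Pushing home.

```bash
python3 - <<'E'
from h import *
print(robot.move_straight([.5928,-.137,.139],vel=.06,contact_N=8)); st()
robot.grip(.5); robot.sleep(.2); st()
robot.move_straight([.5928,-.137,.22],vel=.25); st()
w=snap('wrist','w6');s=snap('side','s6');t=snap('top','t6')
b=s['image'][180:330,330:480,::-1]; a=w['image'][100:320,200:420,::-1]
cv2.imwrite('pics/c6.png',np.hstack([cv2.resize(a,(400,400)),cv2.resize(b,(400,400),interpolation=cv2.INTER_CUBIC)]))
E
```

```text
True
t 9.62 tcp [ 0.5936 -0.1371  0.1423] rot [-3.141e+00 -2.000e-03 -1.040e-01] F [-1.1  1.5  6.6] op 0.169
t 10.2 tcp [ 0.5928 -0.1367  0.1415] rot [-3.142  0.    -0.104] F [-0.4  0.1  0.3] op 0.5
t 10.67 tcp [ 0.593  -0.1371  0.2208] rot [-3.141e+00 -2.000e-03 -1.030e-01] F [ 0.6  0.5 -0.4] op 0.503
```

View pics/c6.png

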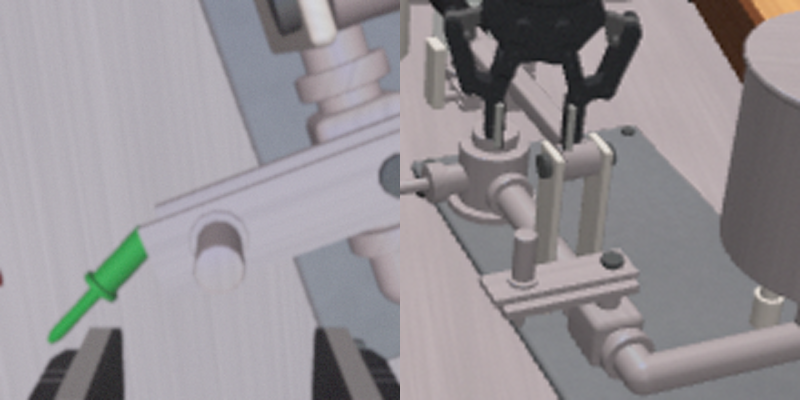

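Pin is home: collar flat on the handle, fingers clear. Now above the finger plate for a close look.

```bash
python3 - <<'E'
from h import *
robot.move_straight([.593,-.137,.27],vel=.25)
robot.goto([.547,.093,.27],down(PSI)); robot.sleep(.2); s=st(); robot.grip(.38); st()
f=snap('wrist','w7'); R,t=f['R'],f['t']
def proj(X): c=R@X+t; return np.array([f['cx']+f['fx']*c[0]/c[2],f['cy']+f['fy']*c[1]/c[2]])
print('pred plate top',proj(np.array([.545,.092,.2105])))
snap('side','s7')
E
```

```text
t 12.3 tcp [0.5474 0.091  0.2701] rot [ 3.141 -0.     0.256] F [0.9 1.  0.6] op 0.502
t 12.57 tcp [0.5471 0.0925 0.27  ] rot [ 3.141 -0.     0.259] F [ 0.1 -0.1  0.3] op 0.381
pred plate top [314.25811839 242.72214682]
```

View pics/w7.png

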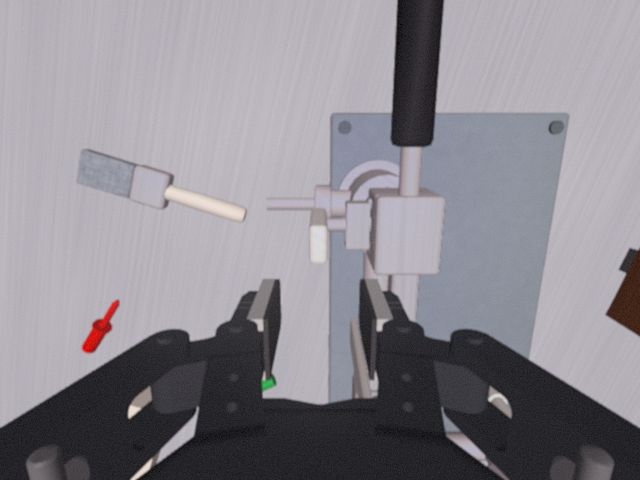

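Plate top seen at (319,243) between the jaws' midline, coupler at (407,233), guide box at (357,228).

```bash
python3 - <<'E'
from h import *
f=load('w7'); print('plate',pix(f,319,243),'box',pix(f,357,215),pix(f,360,240),'roof',pix(f,407,235))
robot.grip(.35)
p=np.array([.5460,.0930])
robot.move_straight([*p,.22],vel=.2)
print(robot.move_straight([*p,.1865],vel=.06,contact_N=6)); st()
E
```

```text
plate [0.548013   0.0922185  0.20921348] box [0.57359143 0.10688831 0.16068372] [0.58144199 0.08855194 0.15993827] roof [0.60587273 0.10752759 0.18990309]
False
t 13.99 tcp [0.5462 0.0929 0.1865] rot [ 3.141 -0.     0.26 ] F [-0.5  0.5  0.6] op 0.348
```

```bash
python3 - <<'E'
from h import *
robot.grip(0,80); s=st()
ax=np.array([np.cos(PSI),np.sin(PSI),0]); p0=s['tcp_pos'].copy()
p=np.array([p0[0],p0[1],.1865])
robot.move_straight(p-.0155*ax,vel=.05); robot.sleep(.2); s=st()
print('drawn along -x',(p0-s['tcp_pos'])@ax,'spring',s['wrist_force']@ax)
snap('wrist','w8')
E
```

```text
t 14.38 tcp [0.546  0.0929 0.187 ] rot [-3.141 -0.     0.26 ] F [-1.9  0.8  4.6] op 0.069
t 15.04 tcp [0.5351 0.0899 0.1872] rot [ 3.139 -0.01   0.261] F [ 9.1  2.6 -4.5] op 0.06
drawn along -x 0.011316372376696582 spring 9.408590439318406
```

```bash
python3 - <<'E'
from h import *
ax=np.array([np.cos(PSI),np.sin(PSI),0]); p0=np.array([.546,.0929,.187])
robot.move_straight(np.array([.546,.0929,.1865])-.020*ax,vel=.05); robot.sleep(.15); s=st()
print('drawn',(p0-s['tcp_pos'])@ax,'F',s['wrist_force']@ax)
E
```

```text
t 15.49 tcp [0.5315 0.089  0.1874] rot [ 3.139 -0.012  0.261] F [11.6  1.3 -5.5] op 0.063
drawn 0.015039438410915882 F 11.546545056226991
```

Drawn 15 mm, force 11.5 N matches the spring. Lift along the arc.

```bash
python3 - <<'E'
from h import *
ax=np.array([np.cos(PSI),np.sin(PSI),0]); piv=np.array([.647,-.0455,.172])
q=np.array([.546,.0929,.1865])-.020*ax-piv
for i,a in enumerate(np.linspace(0,.53,7)[1:]):
    robot.move_straight(piv+Rn.from_rotvec(a*ax).apply(q),vel=.08,attitude=tilt(PSI,a))
    s=st()
    F=s['wrist_force']
    if abs(F).max()>30: print('stop');break
robot.sleep(.4); s=st()
y=np.array([-np.sin(PSI),np.cos(PSI),0]); d=s['tcp_pos']-piv
print('angle',np.arctan2(d[2],d@y)-np.arctan2(q[2],q@y))
f=snap('side','s9');snap('top','t9');w=snap('wrist','w9')
cv2.imwrite('pics/c9.png',np.hstack([cv2.resize(f['image'][80:340,290:550,::-1],(400,400)),cv2.resize(w['image'][:,:,::-1],(400,400))]))
E
```

```text
t 15.82 tcp [0.5321 0.087  0.2018] rot [-3.055 -0.012  0.259] F [10.6  3.4 -6.8] op 0.062
t 16.14 tcp [0.5328 0.084  0.2154] rot [-2.966 -0.012  0.258] F [10.2  3.4 -5.9] op 0.062
t 16.47 tcp [0.5337 0.0799 0.2286] rot [-2.878 -0.011  0.258] F [10.5  4.5 -6.5] op 0.062
t 16.79 tcp [0.535  0.0747 0.2414] rot [-2.79  -0.01   0.257] F [10.   4.8 -5.4] op 0.064
t 17.12 tcp [0.5366 0.0685 0.2537] rot [-2.701 -0.01   0.257] F [10.1  5.8 -4.2] op 0.06
t 17.44 tcp [0.5385 0.0613 0.2655] rot [-2.612 -0.009  0.257] F [10.   4.9 -4.7] op 0.062
t 17.84 tcp [0.5381 0.0617 0.265 ] rot [-2.613 -0.009  0.259] F [10.4  5.6 -4.7] op 0.062
angle 0.5248524614813079
```

View pics/c9.png

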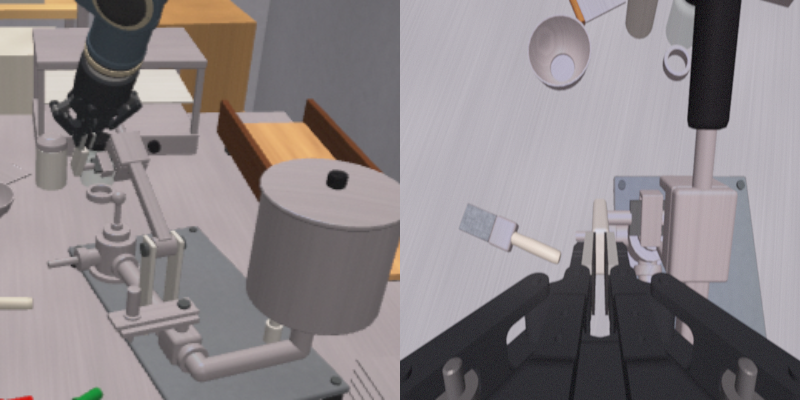

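The lever is up with the ball free below it, the plate is held in the jaws, and the pin is still home with the valve shut. Handing in.

```bash
python3 - <<'E'
from h import *
robot.sleep(.3); st(); robot.close_job()
E
```

```text
t 18.29 tcp [0.5381 0.0617 0.265 ] rot [-2.613 -0.009  0.259] F [10.6  5.3 -4.6] op 0.063
the job is handed in; nothing more can be done
```

The job is handed in at about 18.3 s of the 48 s allowed. The pin is home, the lever is off the ball, and the arm is still holding it up. No verdict was reported.

- **Lock pin:** I took it from the rack and it went through the handle and lock plate on the first try. It met a firm stop at the expected height, I let go, and the pictures show its collar flat on the handle. In the last side picture the valve is still shut and the pin still upright.
- **Latch:** The first pull drew it only 11.3 mm because the arm yields under load. I pulled further, to about 15 mm, and the 11.5 N I read matches the spring at that draw.
- **Lever:** I lifted it by the finger plate through 0.525 rad, worked out from the tool position. That puts the socket about 83 mm above the ball. In the last check before handing in, the tool was still and the wrist force steady.

**Disagreements:** The wrist and top cameras differed by 3–5 mm, so I placed the pin from its position relative to the hole in a single wrist image. I did not measure the bystanders again at the end; nothing in the pictures or the forces suggests any of them moved.

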